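# Close the reel tin and lift off its outer lid alone

## Task

Collect the two finished thread reels from the winder's catch tray and place them in the tin without dropping them, then carry the two nested lids over together by the inner lid's stem, lower them onto the tin without dropping them until the inner lid is fully seated with the outer lid resting on it, and let go. Then grip the outer lid by its collar and lift it alone until all of it is clear above the stem, leaving the inner lid seated and undisturbed, and finish while still holding the outer lid still in the air. Leave the tin upright where it stands and do not disturb the plant, the mug or the notebooks.

Things in the scene. Friction and masses are not known exactly. Their poses are not given: they have to be found in the camera images.
- tray: Grey open catch tray of a small reel winder, fixed: 126 (x) by 166 (y) by 15 mm high outside, walls and floor 4 mm. Origin at its underside centre, x and y along its sides. The winder's metal housing (100 by 75 mm, 67 mm high) adjoins it on the +y side, from y = 84 mm out. The two reels stand in it, one in each half along y, about 72 mm apart.
- reel_a: Thread reel: an upright cylinder 28 mm in diameter, 42 mm high, about 30 g, standing in the tray. Origin at the centre of its underside, z along its axis.
- reel_b: The other thread reel, identical to reel_a.
- reel_a_mid (a point): Middle of reel_a, 21 mm from either end on its axis.
- reel_b_mid (a point): Middle of reel_b, 21 mm from either end on its axis.
- tin: Round grey enamelled tin, open at the top, loose on the desk, about 0.7 kg: 120 mm outside diameter, 75 mm high, walls 4 mm (mouth 112 mm), floor 4 mm thick. Origin at the centre of its underside, z up. Both reels fit in side by side, standing, their centres 24 mm either side of the tin's axis.
- inner_lid: Wooden inner lid, about 0.14 kg, on the desk, the outer lid nested over it. Origin at its underside centre, z up. From below: tapered plug (98 to 106 mm diameter, 12 mm deep), flange (120 mm diameter, z = 12 to 17 mm), central smooth stem. Fully seated, the plug is in the tin's mouth and the flange rests on the rim: its origin is then 63 mm above the tin's origin.
- outer_lid: Grey enamelled outer lid, about 0.14 kg, resting loosely on the inner lid's flange, origin then 17 mm above the inner lid's. Origin on its axis at the underside of its disc, z up. Disc 136 mm diameter, 5 mm thick, with a 24 mm central hole for the stem; a skirt (128 mm inside) hangs 10 mm below the disc, outside flange and tin; a collar for gripping rises round the hole.
- stem_top (a point): Top centre of the inner lid's stem, 74 mm above that lid's origin. The stem is a straight upright cylinder 18 mm in diameter that passes loosely up through the outer lid and stands 30 mm proud of its collar. Lifting by the stem lifts both lids.
- collar_top (a point): Centre of the top of the outer lid's round collar, 27 mm above that lid's origin. The collar is 34 mm in outside diameter and 22 mm high (24 mm hole). Raised 67 mm or more from its resting place, the whole outer lid is above the stem's top.
- plant: Bystander: terracotta pot with a clipped green ball, 84 mm wide, 147 mm high. Origin under its centre.
- mug: Bystander: white mug, 80 mm in diameter, 85 mm high, with a handle. Origin under its centre.
- notebooks: Bystander: two stacked notebooks, 110 by 160 mm, 22 mm high. Origin under the centre.
Mind the look-alikes: they are no part of the job. Leave any purple look-alike of the outer_lid alone.

How it is judged (in metres and radians):
On the way, in this order (a step that is already met when the one before it is completed fails the run):
1. both reels lie or stand in the tin, let go (horizontal distance between each of reel_a_mid, reel_b_mid and tin below 0.05 m and z of reel_a_mid in the frame of tin between 0.008 and 0.05 m and z of reel_b_mid in the frame of tin between 0.008 and 0.05 m and contact force between the fingers and reel_a below 0.1 N and contact force between the fingers and reel_b below 0.1 N), for 0.2 s.
2. both lids are on the tin, the inner one seated and the outer one resting on it, both let go (z of inner_lid in the frame of tin between 0.059 and 0.067 m and horizontal distance between inner_lid and tin below 0.007 m and angle between inner_lid's own z axis and vertical below 0.06 rad and z of outer_lid in the frame of inner_lid between 0.014 and 0.02 m and contact force between the fingers and inner_lid below 0.1 N and contact force between the fingers and outer_lid below 0.1 N), for 0.2 s.
At the end, for the whole second after the job is handed in: Reels in the tin; tin within 0.1 rad of upright; inner lid seated (origin 59-67 mm above the tin's, within 7 mm and 0.06 rad), at rest, untouched by the fingers; outer lid gripped (over 1 N), at rest, raised at least 67 mm from its place on the inner lid, touching nothing else (horizontal distance between each of reel_a_mid, reel_b_mid and tin below 0.05 m and z of reel_a_mid in the frame of tin between 0.008 and 0.05 m and z of reel_b_mid in the frame of tin between 0.008 and 0.05 m and z of inner_lid in the frame of tin between 0.059 and 0.067 m and horizontal distance between inner_lid and tin below 0.007 m and angle between inner_lid's own z axis and vertical below 0.06 rad and angle between tin's own z axis and vertical below 0.1 rad and z of outer_lid in the frame of inner_lid above 0.084 m and contact force between the fingers and outer_lid above 1 N and contact force between each of the fingers, outer_lid and inner_lid below 0.1 N and contact force between outer_lid and tin below 0.1 N and contact force between outer_lid and table below 0.1 N and contact force between outer_lid and tray below 0.1 N and contact force between outer_lid and plant below 0.1 N and contact force between outer_lid and mug below 0.1 N and contact force between outer_lid and notebooks below 0.1 N and linear speed of outer_lid below 0.03 m/s and linear speed of inner_lid below 0.02 m/s); the arm keeps its last pose, push and grip.
It fails at once if the outer lid is separated from the inner lid (by more than 8 mm) while the inner lid is not seated in the tin, or the inner lid is lifted, tipped or shifted out of its seat by it (z of outer_lid in the frame of inner_lid above 0.025 m and not (z of inner_lid in the frame of tin between 0.059 and 0.067 m and horizontal distance between inner_lid and tin below 0.007 m and angle between inner_lid's own z axis and vertical below 0.06 rad)).
It fails at once if the lids are dropped from more than about 10 mm (contact force between the fingers and inner_lid below 0.1 N and contact force between the fingers and outer_lid below 0.1 N and linear speed of any of inner_lid, outer_lid above 0.45 m/s).
It fails at once if a reel is dropped from more than about 30 mm ((contact force between the fingers and reel_a below 0.1 N and linear speed of reel_a above 0.77 m/s) or (contact force between the fingers and reel_b below 0.1 N and linear speed of reel_b above 0.77 m/s)).
It fails at once if the tin is shoved more than 30 mm or tipped (distance of tin from where it was at the start of the episode above 0.03 m or angle between tin's own z axis and vertical above 0.25 rad).
It fails at once if the plant, mug or notebooks are moved more than 25 mm (distance of any of plant, mug, notebooks from where it was at the start of the episode above 0.025 m).
It also fails if it takes over 72 s, if anything falls off the work surface, if the arm or the gripper's body presses on something with over 40 N, if the wrist force passes 120 N, or if a joint passes its speed limit or range.

## Robot

A 6-joint arm with a two-finger parallel gripper is mounted at the origin on the work surface. World frame = base frame: x ahead of the robot, y to its left, z up, the work surface at z = 0. Lengths are in mm, angles in rad, forces in N, time in s.
With the tool pointing down it reaches from about 350 to 925 mm from the base axis. Payload 6.4 kg.
Tool frame: the origin (TCP) lies at the very end of the fingers, on their centre line; the grasp point (between the pads) lies 19 mm behind it (env.pinch_z is the distance from the TCP to the grasp point, in mm); z points along the fingers, y is the line along which they close (so a half turn about z gives the same grasp; the last joint's range is limited). The gripper opens to 94 mm and grips with 3 to 60 N. Pads are 16 mm wide; open, the fingers measure 119 mm over their backs; the gripper's body (75 mm by 177 mm) begins 78 mm behind the grasp point.
Start: joints at [-0.174, 0.245, 1.558, -0, 1.339, -0.174], TCP at [650.011, 0.004, 205.455] pointing down, gripper open.
Joint ranges: [-3.13, 3.13], [-1.02, 2.26], [0.13, 2.54], [-0.95, 4.09], [0.21, 2.88], [-2.74, 2.74]. Speed limits (rad/s): [2.57, 2.57, 3.14, 3.14, 3.14, 3.14].

## Interface

Orientations are given as [roll, pitch, yaw] about the fixed x, y, z axes, in that order (R = Rz(yaw) Ry(pitch) Rx(roll)).
In Python, from station import env, claw, capture, camera_info, ticket, models gives the robot as it stands. Calls block until the motion is done:
- env.goto(position, orientation): joint-space move of the TCP to a pose.
- env.movel(position, frame=None, vel=150): straight line of the TCP; frame=None keeps the orientation; vel is the mean speed in mm/s.
- env.movej(angles): joint-space move.
- claw.release() and claw.close_gripper(f_grip=None): open the fingers fully, or close them until they stop; f_grip is the grip in N (None keeps the last).
- env.hold(seconds).
- env.solve_ik(position, orientation): joint angles nearest the present ones, or None.
- env.get_obs(): the state.
- capture(name): name is "scene" or "side" or "wrist"; returns (picture, depth): 420x560x3 uint8, red, green, blue; 420x560 float32, mm along the optical axis (not along the pixel's ray), 0 where there is no reading.
- camera_info(name): a dict with "fx", "fy", "cx", "cy" (pixels), "R" (3x3) and "t" (3): a world point X has camera coordinates R X + t. Camera axes: x right, y down, z forward; pixel columns grow to the right and rows downward; lengths in mm; the calibration is good to about 2 mm. A picture is of the moment at which its call begins: read the wrist's pose just before it. camera_info takes no time and is no camera call; for the wrist camera it gives the pose at the moment of the call.
A pose or a line that the arm cannot do raises env.IKError and nothing moves.
- ticket.job_done(): hands the job in; it is judged then, once.
Trained networks look in the newest picture that a camera, given by its name, has taken for a name from the list of things; names that differ only in an ending like _2 or _b are one class to them, and where a whole thing is asked for, a point or a joint stands for the part that bears it (a point fixed in the world has none). Each returns a list of dicts, best first, with "confidence" (0 to 1); they miss things now and then, are a little off and sometimes report something else, mostly with a low value. They report only what shows in the picture. A call takes as long as a camera call. They do not tell look-alikes from the thing itself.
- models.silhouettes(camera, query): "pixels" (420x560 bool, what is visible of it) and "point" ([column, row] as shares, 0 to 1, of the picture: columns of its width, rows of its height, amid what is visible of it).
- models.tip_of(camera, query): "point" ([column, row] as shares, 0 to 1, of the picture: columns of its width, rows of its height: a listed point, or the origin of a listed thing).
The state is a dict: "time": time; "joint_positions": joint angles; "joint_vel": joint speeds; "effort": joint torques, N m; "tool_pos": TCP position; "tcp_rot": TCP orientation; "contact_force": force on the tool from outside, world axes, zero at the start; "ft_torque": the same for the moment, N m; "finger_gap": finger opening in mm; "grip_force": force on a finger pad.
Only numpy, scipy, OpenCV 4.12 (cv2) and the standard library are available. Lean on these libraries where they do the work, as an engineer would, in place of code of your own. Each camera call takes 0.05 s, during which the arm holds its last target. There are 200 camera calls.

## Working session

There is one attempt and no reset: what is moved stays moved. The work goes in short steps, each a Python script; the robot and the scene stay as the last script left them, time stands still between calls to the robot, and variables do not carry over. Pictures are saved under pics/ and viewed, at most 10 in all, crops included, and the job is handed in when it is done.

```bash
mkdir -p pics
cat > h.py <<'E'
import numpy as np, cv2
from station import env, claw, capture, camera_info, ticket, models
def cloud(cam, depth=None, pic=None):
    if depth is None: pic,depth=capture(cam)
    i=camera_info(cam); v,u=np.mgrid[:420,:560]
    P=np.stack([(u-i["cx"])/i["fx"]*depth,(v-i["cy"])/i["fy"]*depth,depth],-1)
    X=(P-np.array(i["t"]))@np.array(i["R"])
    X[depth<=0]=np.nan
    return pic,X
def circ(p):
    A=np.c_[2*p,np.ones(len(p))]; s=np.linalg.lstsq(A,(p**2).sum(1),rcond=None)[0]
    return s[:2],np.sqrt(s[2]+s[0]**2+s[1]**2)
E
python3 - <<'E'
from h import *
for c in ("scene","side"):
    pic,X=cloud(c); cv2.imwrite(f"pics/{c}0.png",pic[:,:,::-1])
    for q in ("tray","reel_a","tin","inner_lid","outer_lid","plant","mug","notebooks"):
        for r in models.silhouettes(c,q)[:3]:
            m=r["pixels"]; P=X[m]; P=P[~np.isnan(P[:,0])]
            print(c,q,round(r["confidence"],2),np.round(np.array(r["point"])*[560,420]),m.sum(), np.round(np.percentile(P,[2,50,98],axis=0)).tolist() if len(P) else None)
print(env.get_obs()["time"])
E
```

```text
scene tray 0.94 [403. 283.] 5095 [[421.0, 187.0, 0.0], [505.0, 324.0, 8.0], [552.0, 420.0, 66.0]]
scene reel_a 0.72 [399. 281.] 233 [[478.0, 293.0, 6.0], [499.0, 306.0, 39.0], [505.0, 318.0, 47.0]]
scene reel_a 0.56 [375. 258.] 195 [[465.0, 225.0, 8.0], [482.0, 238.0, 39.0], [488.0, 249.0, 46.0]]
scene tin 0.73 [216. 155.] 460 [[409.0, -303.0, 11.0], [442.0, -295.0, 48.0], [498.0, -186.0, 74.0]]
scene outer_lid 0.88 [283. 214.] 1652 [[432.0, -76.0, 11.0], [504.0, -9.0, 20.0], [557.0, 45.0, 41.0]]
scene outer_lid 0.5 [286. 156.] 164 [[230.0, -189.0, -1.0], [283.0, -163.0, 11.0], [341.0, -150.0, 15.0]]
scene outer_lid 0.46 [376. 365.] 2571 [[675.0, 317.0, -0.0], [704.0, 357.0, 41.0], [751.0, 420.0, 85.0]]
scene plant 0.56 [128. 181.] 1653 [[631.0, -486.0, -2.0], [700.0, -339.0, 110.0], [730.0, -319.0, 150.0]]
scene mug 0.68 [378. 366.] 2444 [[675.0, 317.0, 2.0], [704.0, 357.0, 42.0], [751.0, 420.0, 85.0]]
scene notebooks 0.63 [260. 334.] 4123 [[717.0, 57.0, 3.0], [781.0, 138.0, 20.0], [836.0, 212.0, 23.0]]
side tray 0.87 [258. 145.] 2171 [[417.0, 181.0, 1.0], [486.0, 313.0, 10.0], [540
[... 820 characters left out ...]
outer_lid 0.72 [263. 228.] 1549 [[427.0, -85.0, 11.0], [486.0, -32.0, 23.0], [547.0, 41.0, 45.0]]
side plant 0.81 [360. 319.] 1607 [[642.0, -406.0, 4.0], [677.0, -381.0, 130.0], [723.0, -324.0, 154.0]]
side plant 0.45 [262. 227.] 1541 [[425.0, -85.0, 12.0], [486.0, -32.0, 23.0], [547.0, 40.0, 44.0]]
side mug 0.56 [250. 160.] 129 [[454.0, 216.0, 6.0], [468.0, 226.0, 38.0], [481.0, 247.0, 52.0]]
side mug 0.55 [323. 137.] 75 [[655.0, -17.0, 1.0], [706.0, 317.0, 12.0], [737.0, 330.0, 331.0]]
side notebooks 0.66 [353. 183.] 1531 [[706.0, 46.0, 6.0], [768.0, 112.0, 22.0], [827.0, 199.0, 29.0]]
side notebooks 0.19 [253. 141.] 122 [[470.0, 288.0, 5.0], [484.0, 296.0, 36.0], [498.0, 324.0, 52.0]]
0.9
```

View pics/scene0.png

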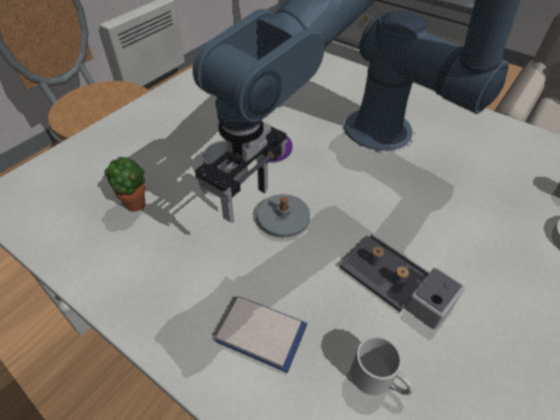

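View pics/side0.png

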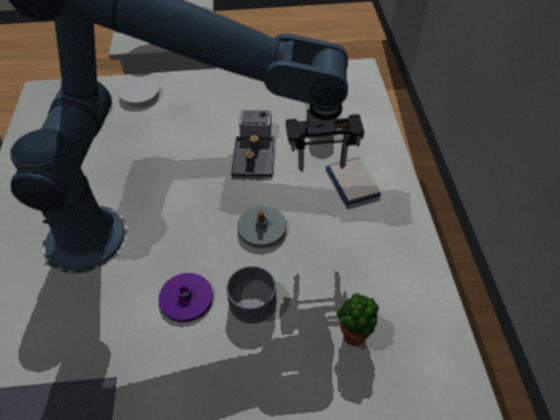

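The scene picture shows the lids at (283,213), the reels at (378,253) and (402,273), the mug at (378,366) and the notebooks at (260,334). The side picture shows the tin at (251,292) and the purple decoy at (185,297). Next I'll take wrist views of each target and check what the gripper interface offers.

View pics/m1.png

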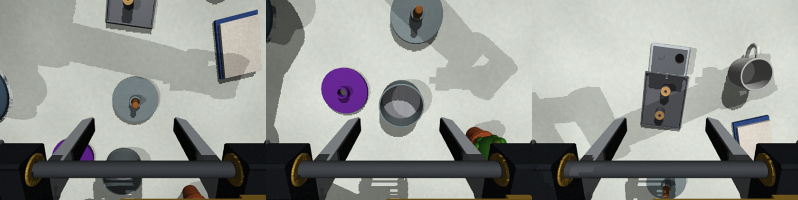

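The montage shows the lid stack with its stem at about (133,100), the tin at about (402,103) with the purple decoy left of it, and the reels at about (665,91) and (659,115). I'll fit their centres.

Run:
```python
from h import *
def near(X,c,r,z0,z1):
    P=X.reshape(-1,3); P=P[~np.isnan(P[:,0])]
    return P[(np.hypot(P[:,0]-c[0],P[:,1]-c[1])<r)&(P[:,2]>z0)&(P[:,2]<z1)]
def enc(p):
    c,r=cv2.minEnclosingCircle(p[:,:2].astype(np.float32)); return np.round(c,1),round(r,1)
for k in ("lid","tin","tray"):
    X=np.load(k+".npz")["X"]
    for n,c,r,z0,z1 in (("stem",(489,-20),20,72.5,78),("collar",(489,-20),28,40,46),("disc",(489,-20),85,18,26),("rim",(451,-246),75,73,79),("reel1",(473,235),20,44,50),("reel2",(490,304),20,44,50)):
        p=near(X,c,r,z0,z1)
        if len(p)>15:
            q=circ(p[:,:2]); print(k,n,len(p),"zmed",np.median(p[:,2]).round(1),"enc",*enc(p),"fit",q[0].round(1),q[1].round(1),"mean",p.mean(0)[:2].round(1))
X=np.load("tray.npz")["X"]
p=near(X,(480,262),130,10,19); print("tray walls",cv2.minAreaRect(p[:,:2].astype(np.float32)))
p=near(X,(520,380),110,55,75); print("housing",cv2.minAreaRect(p[:,:2].astype(np.float32)))
```

```text
lid stem 110 zmed 73.4 enc [490.  -20.6] 8.2 fit [489.9 -20.7] 5.8 mean [490.  -20.8]
lid collar 211 zmed 42.8 enc [489.8 -20.6] 16.8 fit [489.9 -20.7] 14.2 mean [489.6 -16.6]
lid disc 6644 zmed 21.1 enc [489.8 -20.8] 68.0 fit [489.8 -20.3] 49.5 mean [489.8 -18. ]
lid rim 265 zmed 74.0 enc [ 451.2 -250.9] 59.1 fit [ 451.1 -247.9] 57.5 mean [ 448.6 -283.8]
lid reel1 178 zmed 45.3 enc [472.  229.1] 11.9 fit [472.  227.7] 7.1 mean [472.  225.9]
tin stem 205 zmed 73.6 enc [489.7 -21. ] 9.0 fit [489.8 -21. ] 6.0 mean [489.7 -21. ]
tin collar 320 zmed 43.4 enc [489.8 -20.6] 17.0 fit [489.9 -20.7] 14.4 mean [488.4 -24.5]
tin disc 7748 zmed 21.7 enc [489.8 -20.7] 67.8 fit [489.8 -27.5] 46.5 mean [489.5 -31.8]
tin rim 902 zmed 74.5 enc [ 451.4 -247.9] 59.9 fit [ 451.3 -247.7] 57.6 mean [ 451.8 -245.7]
tray stem 79 zmed 73.4 enc [490.7 -20.2] 9.1 fit [490.4 -20.3] 6.2 mean [490.5 -20.1]
tray collar 177 zmed 42.9 enc [490.2 -19.7] 16.9 fit [490.2 -20. ] 13.6 mean [490.5 -15.1]
tray disc 2496 zmed 21.5 enc [490.1 -21.7] 68.0 fit [490.1 -32.1] 46.0 mean [490.2 -34.6]
tray reel1 278 zmed 45.7 enc [472.  233.2] 13.4 fit [472.4 233. ] 9.3 mean [472.3 233.1]
tray reel2 303 zmed 45.7 enc [489.  302.9] 13.5 fit [489.3 302.5] 9.2 mean [489.4 302.5]
tray walls ((483.0775451660156, 263.59234619140625), (166.26651000976562, 126.19174194335938), 82.8204345703125)
housing ((498.264404296875, 384.273681640625), (75.09814453125, 99.9765396118164), 82.74029541015625)
```

```bash
cat >> h.py <<'E'
def st(s):
    o=env.get_obs(); print(s,"t",round(o["time"],1),"pos",np.round(o["tool_pos"],1),"gap",round(float(o["finger_gap"]),1),"grip",np.round(o["grip_force"],1),"F",np.round(o["contact_force"],1))
def look(tag,x=None,y=None):
    pic,X=cloud("wrist"); np.savez(tag+".npz",pic=pic,X=X); cv2.imwrite(f"pics/{tag}.png",pic[:,:,::-1]); return pic,X
def near(X,c,r,z0,z1):
    P=X.reshape(-1,3); P=P[~np.isnan(P[:,0])]
    return P[(np.hypot(P[:,0]-c[0],P[:,1]-c[1])<r)&(P[:,2]>z0)&(P[:,2]<z1)]
def fit(X,c,r,z0,z1):
    p=near(X,c,r,z0,z1); e=cv2.minEnclosingCircle(p[:,:2].astype(np.float32)); return np.round(e[0],1),round(e[1],1),len(p),np.median(p[:,2]).round(1)
def pick(x,y):
    D=[np.pi,0,np.radians(82.8)]
    env.goto([x,y,120],D); env.movel([x,y,32],vel=150); claw.close_gripper(f_grip=15); st("grip")
    env.movel([x,y,150],vel=200); st("up")
def place(x,y,z=50):
    D=[np.pi,0,np.pi/2]
    env.goto([x,y,150],D); st("over"); env.movel([x,y,z],vel=120); st("in")
    claw.release(); st("rel")
    env.hold(0.2); claw.close_gripper(); st("closed")
    env.movel([x,y,150],vel=200); st("out")
E
python3 - <<'E'
from h import *
pick(472.3,233.1)
place(451.3,-247.8+16)
claw.release()
env.goto([451.3,-300,300],[np.pi,0,np.pi/2])
pic,X=look("t1"); print(fit(X,(451.3,-247.8),75,72,79), fit(X,(451,-232),35,40,50)); st("end")
E
```

```text
grip t 8.0 pos [472.3 233.1  32. ] gap 27.6 grip 15.0 F [ 0.2 -0.8 -0.4]
up t 8.7 pos [471.5 232.9 148.8] gap 27.6 grip 15.0 F [-0.6  0.5 -0.4]
over t 10.4 pos [ 451.5 -231.   149.7] gap 27.6 grip 15.0 F [ 0.4  0.3 -1.1]
in t 11.4 pos [ 451.9 -232.2   50.8] gap 27.5 grip 15.0 F [ 0.1  0.2 -0.6]
rel t 12.2 pos [ 450.6 -231.6   49.9] gap 78.2 grip 14.3 F [-5.   1.   3.2]
closed t 13.8 pos [ 451.3 -231.8   50. ] gap 0.4 grip 0.0 F [-0.1  0.4  0.3]
out t 14.5 pos [ 450.8 -231.4  149.1] gap 0.6 grip 0.0 F [ 0.9 -0.2 -0.2]
(array([ 451.2, -245.2]), 59.8, 1065, np.float64(73.6)) (array([ 452.7, -229.8]), 13.9, 411, np.float64(44.6))
end t 16.7 pos [ 450.6 -298.8  297.3] gap 93.9 grip 0.0 F [-0.3 -0.3 -0.3]
```

View pics/t1.png

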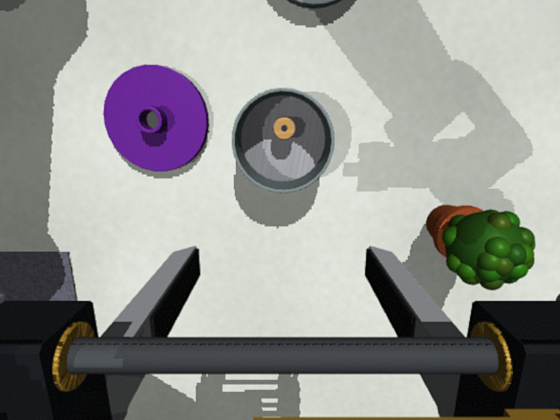

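The first reel stands in the tin at pixel (284,128), the plant and the purple lid are untouched, and the tin moved only 2.6 mm. Now the second reel.

Run:
```python
from h import *
pick(489.3,302.7)
place(451.3,-262.5)
claw.release()
env.goto([451.3,-300,300],[np.pi,0,np.pi/2]); env.hold(.4)
pic,X=look("t2"); print(fit(X,(451.3,-247.8),75,72,79), fit(X,(452,-230),15,40,50), fit(X,(451,-263),15,40,50)); 
print(fit(X,(489.8,-20.7),25,72,78)); st("end")
```

```text
grip t 20.7 pos [489.3 302.7  32. ] gap 27.4 grip 15.0 F [-0.3 -0.5  0.2]
up t 21.4 pos [488.5 302.4 148.7] gap 27.6 grip 15.0 F [-0.2 -0.2 -1.2]
over t 23.5 pos [ 451.6 -261.9  149.9] gap 27.3 grip 15.0 F [ 0.3 -0.2  0. ]
in t 24.5 pos [ 451.9 -262.9   50.8] gap 27.3 grip 15.0 F [-0.4 -0.3 -0.2]
rel t 25.3 pos [ 451.4 -262.6   50. ] gap 75.4 grip 12.6 F [ 1.  -0.5 -0.3]
closed t 25.7 pos [ 451.4 -262.5   50. ] gap 76.2 grip 11.3 F [ 2.2 -1.3 -1. ]
out t 26.4 pos [ 450.7 -262.   149. ] gap 27.4 grip 0.0 F [-0.5  0.3 -0.8]
(array([ 451.9, -246.1]), 59.9, 1147, np.float64(74.8)) (array([ 453.4, -230.8]), 13.9, 397, np.float64(45.8)) (array([ 452.1, -263.9]), 13.9, 383, np.float64(45.8))
(array([0., 0.]), 0.0, 0, np.float64(nan))
end t 28.6 pos [ 451.2 -299.8  299.4] gap 94.0 grip 0.0 F [ 1.1 -0.2  0.4]
  return _methods._mean(a, axis=axis, dtype=dtype,
  ret = ret.dtype.type(ret / rcount)
```

View pics/t2.png

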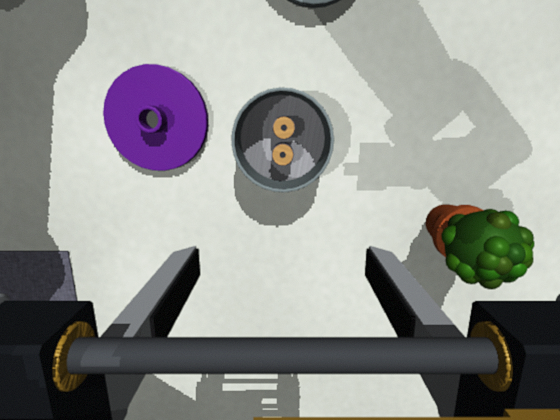

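Both reels stand in the tin at pixels (284,127) and (283,155). Now the lids.

Run:
```python
from h import *
D=[np.pi,0,np.pi/2]; L=np.array([489.8,-20.8]); T=np.array([451.9,-246.2])
env.goto([*L,130],D); env.hold(.2); env.movel([*L,50],vel=120); env.hold(.2); st("pre")
claw.close_gripper(f_grip=45); st("grip")
env.movel([*L,70],vel=50); env.hold(.2); st("lift")
env.movel([*L,190],vel=120); env.movel([*T,190],vel=150); env.hold(.4); st("over")
pic,X=look("t3"); print(fit(X,T,63,70,78))
env.movel([*T,135],vel=100); env.hold(.2); st("above rim")
pic,d=capture("side"); cv2.imwrite("pics/s3.png",cv2.resize(pic[200:380,150:390],None,fx=3,fy=3)[:,:,::-1])
```

```text
pre t 31.0 pos [490.5 -21.   50.9] gap 94.0 grip 0.0 F [ 0.5  0.4 -0.1]
grip t 32.2 pos [489.5 -20.8  50. ] gap 17.0 grip 45.0 F [-1.2 -0.8  1.6]
lift t 33.0 pos [489.5 -20.7  69.7] gap 16.9 grip 45.0 F [ 0.2 -0.2 -3.2]
over t 36.2 pos [ 451.9 -246.1  190. ] gap 16.9 grip 45.0 F [-0.3  0.5 -3.5]
(array([0., 0.]), 0.0, 0, np.float64(nan))
above rim t 37.1 pos [ 452.4 -246.6  135.9] gap 16.9 grip 45.0 F [ 0.1 -0.3 -3.7]
  return _methods._mean(a, axis=axis, dtype=dtype,
  ret = ret.dtype.type(ret / rcount)
```

View pics/s3.png

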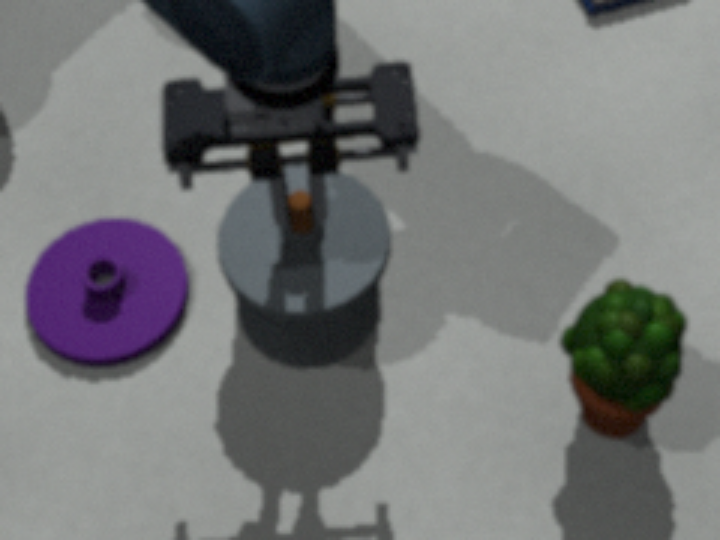

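The side view shows both lids held level by the stem at (300,210), centred over the tin. I'll lower them while watching the force.

Run:
```python
from h import *
T=[451.9,-246.2]
for z in (128,122,118,116,115,114,113.3,112.8,112.3):
    env.movel([*T,z],vel=40); env.hold(.15); st(z)
    f=env.get_obs()["contact_force"]
    if f[2]>6 or np.hypot(f[0],f[1])>12: print("contact"); break
```

```text
128 t 37.7 pos [ 451.9 -246.2  128. ] gap 17.1 grip 45.0 F [-0.1  0.9 -2.3]
122 t 38.1 pos [ 451.9 -246.2  122. ] gap 17.3 grip 45.0 F [ 0.4 -0.4 -3.6]
118 t 38.5 pos [ 451.9 -246.2  118. ] gap 17.1 grip 45.0 F [-0.7 -0.2 -2.6]
116 t 38.9 pos [ 451.9 -246.2  116. ] gap 17.1 grip 45.0 F [ 0.6 -0.  -2.8]
115 t 39.3 pos [ 451.9 -246.2  115. ] gap 16.8 grip 45.0 F [-0.3 -0.7 -3.4]
114 t 39.7 pos [ 451.9 -246.2  114. ] gap 17.1 grip 45.0 F [-0.3 -0.  -2.7]
113.3 t 40.1 pos [ 451.9 -246.2  113.3] gap 17.4 grip 45.0 F [ 0.2  0.1 -2.3]
112.8 t 40.5 pos [ 452.  -246.3  113. ] gap 17.0 grip 45.0 F [ 0.3  0.  -2.4]
112.3 t 40.9 pos [ 452.1 -246.3  113. ] gap 17.2 grip 45.0 F [-2.1  2.6  6.3]
contact
```

Contact comes at z = 113 as expected, with no side load. I'll release, step back and check the seating.

Run:
```python
from h import *
T=[451.9,-246.2]
claw.release(); env.hold(.5); st("rel")
env.movel([*T,200],vel=200); env.goto([451.3,-330,300],[np.pi,0,np.pi/2]); env.hold(.4)
pic,X=look("t4")
print("stem",fit(X,T,20,132,142),"collar",fit(X,T,26,103,112),"disc",fit(X,T,80,82,90)); 
p=near(X,T,60,82,90); A=np.c_[p[:,:2]-T,np.ones(len(p))]; print("plane",np.linalg.lstsq(A,p[:,2],rcond=None)[0])
st("end")
```

```text
rel t 42.6 pos [ 451.9 -246.2  112.3] gap 93.6 grip 0.0 F [-0.6 -0.4  1.1]
stem (array([ 453.1, -246.7]), 8.8, 269, np.float64(136.8)) collar (array([ 453.1, -246.6]), 17.0, 423, np.float64(106.6)) disc (array([ 453. , -246.7]), 67.9, 11226, np.float64(84.9))
plane [-6.78761498e-04  9.62775959e-05  8.49091798e+01]
end t 44.3 pos [ 451.3 -329.5  299.6] gap 94.0 grip 0.0 F [-0.1  0.7 -0.1]
```

View pics/t4.png

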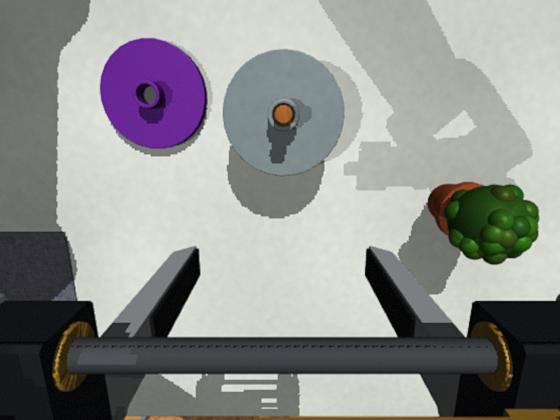

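Both lids are seated level on the tin, at pixel (284,113). Now I'll lift the outer lid by its collar.

Run:
```python
from h import *
L=[453.0,-246.6]
env.goto([*L,170],[np.pi,0,np.pi/2]); env.hold(.4); env.movel([*L,88.5],vel=80); env.hold(.3); st("pre")
claw.close_gripper(f_grip=30); env.hold(.2); st("grip")
env.movel([*L,93],vel=30); env.hold(.2); st("lift5")
env.movel([*L,178],vel=50); env.hold(.8); st("up")
pic,d=capture("side"); cv2.imwrite("pics/s5.png",cv2.resize(pic[180:360,150:390],None,fx=3,fy=3)[:,:,::-1])
```

```text
pre t 46.8 pos [ 453.1 -246.7   88.8] gap 94.0 grip 0.0 F [-0.4  0.   0.2]
grip t 48.0 pos [ 452.9 -246.6   88.5] gap 34.1 grip 30.0 F [-0.5  0.1 -0.1]
lift5 t 48.5 pos [ 452.9 -246.5   92.9] gap 34.1 grip 30.0 F [-0.   0.1 -2.1]
up t 51.1 pos [ 453.  -246.6  178. ] gap 33.7 grip 30.0 F [-0.4  0.5 -1.8]
```

View pics/s5.png

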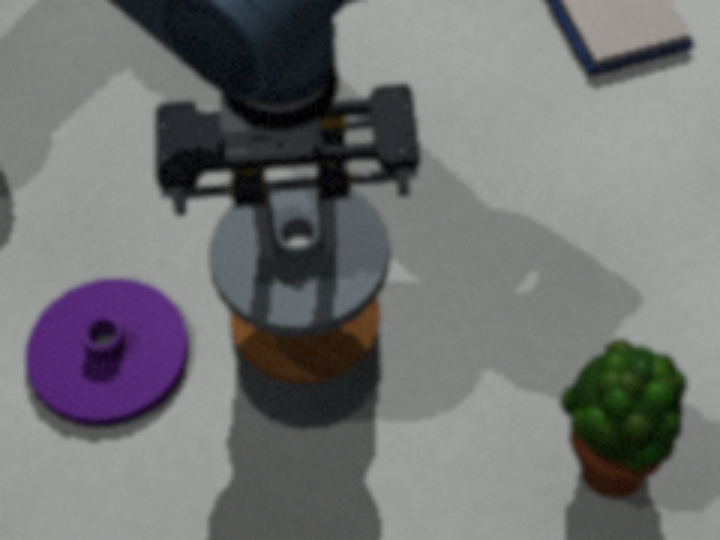

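The outer lid is held by its collar at (298,235) with the hole empty, 89 mm above its resting place. The wooden inner lid is seated on the tin at (305,350).

```bash
python3 -c "
from h import *
print(ticket.job_done()); st('end')"
```

```text
the job is handed in; nothing more can be done
None
the job is handed in; nothing more can be done
```

I've handed the job in, with no verdict returned: both reels are in the tin, the inner lid is seated on it, and the gripper is holding the outer lid still about 89 mm above its resting place.

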